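# Shut off and vent the under-sink water filter

### The job

The water filter is due for a new cartridge: push the lever on the valve block past its first click, all the way to the far stop, so that the water is shut off and the lever stays there. Only then press the pressure-release button on top of the filter right down and let it spring back. Push and press without forcing anything and leave everything else on the shelf where it stands; nothing needs picking up.

Things in the scene. Friction and masses are not known exactly. Their poses are not given: they have to be found in the camera images.
- valve: White valve block fixed on the shelf, 90 (x) x 165 (y) x 55 mm high; origin on the shelf under the middle of the lever's slot, z up. The dark slot runs along y on the top face (z 55 mm). At its +y end a white stop block 60 x 30 mm stands 24 mm above the top face (near face y +38 mm). Behind the lever the top face is bare to y -89 mm. Two pipe stubs on the +x side, below the top face, reach x +83 mm.
- lever (a joint): Slide of the grey lever along the block's +y, in m: 0 to 0.003 at the start (water on, one dot), 0.025 first click (bypass, two dots), 0.060 far stop (shut off, three dots); it counts as there from 0.055. Leaving the start takes up to 11 N, leaving the first click up to 15 N (peak near 0.036); past 0.046 it slides easily (3 N) but must be pushed all the way home; it stays where left. Push with less than 60 N.
- lever_top (a point): Centre of the top of the lever's paddle, 102 mm above the shelf. The paddle is an upright grey plate 40 mm wide (block x), 12 mm thick (block y) and 36 mm high; its flat -y face, 6 mm behind this point, is the one to push. A gap of 11 mm is left between the block's top face and the underside of the paddle, filled in the middle by a 13 x 9 mm stem.
- filter: Compact water filter fixed on the shelf, 172 mm high to the top of its head: clear bowl 108 mm across, white ribbed head 122 mm across, pipes leaving the head on its y and -y sides and going down into the shelf 92 mm from the axis. Origin on the shelf under its vertical axis, z up.
- relief_top (a point): Centre of the top of the round grey pressure-release button on the middle of the filter head, 192 mm above the shelf, button 26 mm across, standing 10 mm proud of its 42 mm white collar.
- relief (a joint): Travel of the pressure-release button, in m: 0 up, 0.006 fully pressed down; counts as pressed from 0.005. A spring pushes it back; fully down takes about 5 N. It must not go past 0.003 before the lever is at the far stop.
- soap_dish: Loose white ceramic soap dish, 80 x 110 x 22 mm, near the front edge; origin at the centre of its underside. Leave it.
- tin: Loose round steel scourer tin, 71 mm across, 48 mm high; origin at the centre of its underside. Leave it.
- brush: Loose green dish brush lying bristles down, 245 mm long along its x axis, 50 mm wide, 32 mm high; origin on the shelf near the middle of its length. Leave it.
- cartridge: Loose white spare filter cartridge standing on end, 64 mm across, 126 mm high; origin at the centre of its underside. Leave it.
- spray_tall: Loose empty white trigger spray bottle, about 230 mm high, body 72 mm across, on the round grey turntable (260 mm across, top 22 mm above the shelf); origin at the centre of its underside. Leave it.
- spray_short: Loose empty clear trigger spray bottle, about 200 mm high, body 76 mm across, on the same turntable; origin at the centre of its underside. Leave it.

How it is judged:
On the way, in this order (a step that is already met when the one before it is completed fails the run):
1. the lever has gone past the first click to the far stop (value of joint lever above 0.055 m and value of joint relief below 0.003 m), for 0.2 s.
2. the pressure-release button is pressed right down, with the lever still at the far stop (value of joint relief above 0.005 m and value of joint lever above 0.055 m), for 0.1 s.
At the end, for the whole second after the job is handed in: The lever stays within 5 mm of its far stop (joint above 0.055 of 0.060), the button is back up (less than 1.5 mm down), and every loose thing is within 30 mm of where it started (value of joint lever above 0.055 m and value of joint relief below 0.0015 m and distance of each of spray_tall, spray_short, brush, tin, soap_dish, cartridge from where it was at the start of the episode below 0.03 m); the robot touches nothing.
It fails at once if the button is pressed more than half way while the lever is short of the far stop (value of joint relief above 0.003 m and value of joint lever below 0.055 m).
It fails at once if the lever is forced: more than 60 N between the robot and the lever (contact force between any of the fingers, the arm and lever above 60 N).
It fails at once if the button is forced: more than 60 N between the fingers and the button (contact force between the fingers and relief above 60 N).
It fails at once if a loose thing on the shelf is lifted, carried or shoved more than 30 mm from its place (distance of any of spray_tall, spray_short, brush, tin, soap_dish, cartridge from where it was at the start of the episode above 0.03 m).
It also fails if it takes over 43 s, if anything falls off the work surface, if the arm or the gripper's body presses on something with over 40 N, if the wrist force passes 120 N, or if a joint passes its speed limit or range.

### The arm

A 7-joint arm with a two-finger parallel gripper is mounted at the origin on the work surface. World frame = base frame: x ahead of the robot, y to its left, z up, the work surface at z = 0. Lengths are in m, angles in rad, forces in N, time in s.
With the tool pointing down it reaches from about 0.35 to 0.9 m from the base axis. Payload 8.1 kg.
Tool frame: the origin (TCP) lies at the very end of the fingers, on their centre line; the grasp point (between the pads) lies 19 mm behind it (hold_point_z is the distance from the TCP to the grasp point, in m); z points along the fingers, y is the line along which they close (so a half turn about z gives the same grasp; the last joint's range is limited). The gripper opens to 85 mm and grips with 20 to 120 N. Pads are 22 mm wide; open, the fingers measure 114 mm over their backs; the gripper's body (76 mm by 85 mm) begins 54 mm behind the grasp point. The pads swing forward as they close: fully open they stand 13 mm farther back than shut.
Start: joints at [-1.406, 0.434, 0.025, 1.573, -0.012, 1.134, -0.075], TCP at [0.165, 0.603, 0.231] pointing down, gripper open.
Joint ranges: [-2.62, 2.62], [-0.44, 2.09], [-1.27, 1.32], [0.08, 2.57], [-1.32, 4.46], [0.12, 2], [-2.74, 2.74]. Speed limits (rad/s): [2.22, 2.22, 3.01, 3.01, 3.14, 3.14, 3.14].

### API

Orientations are given as a unit quaternion [x, y, z, w].
In Python, from workcell import * gives the robot as it stands.
- The arm moves only by the shell command python3 -m creep 'ROWS' [FORCE]. ROWS is a JSON object of lists of equal length, an entry for each row: "grip": the opening, from 0 (shut) to 1 (fully open); "xyz": the shift along the tool's x, y, z in m, a list of three; "spin": the turn about the tool's z in rad. In form: {"grip": [grip, ...], "xyz": [[dx, dy, dz], ...], "spin": [spin, ...]}. A call has 1 to 10 rows; each row is the pose to reach, as a shift and turn from the pose commanded when the call began, along the tool's axes at that moment; what a row does not reach only later rows make up. A row lasts 1/12 s, in which the tool goes at most 41.7 mm and 7.16 degrees, less where a joint would pass 70% of its speed; a pose out of reach is approached as far as the arm can. A call with a gripper value outside its range is refused whole. The fingers move at their own pace and stop on an object; FORCE is the grip in N (left out, the last holds). Time passes only in rows, so rows that repeat a pose let the fingers close. It gives the time, the measured TCP pose, the force, the opening and the grip force at its end, in the units of the state.
- state(): the state, without advancing time (a new reading comes with each control period).
- read_camera(name): name is "side" or "top" or "wrist"; returns a dict with "image" (400x640x3 uint8, blue, green, red), "z_map" (400x640 float32, m along the optical axis (not along the pixel's ray), 0 where there is no reading), "K" (3x3 intrinsics, pixels), "cam_to_world" (4x4, takes a point from camera to world coordinates); the wrist camera has in their place "tool_from_camera" (4x4, takes a point from camera to tool coordinates, whose origin is the TCP and whose axes are the flange's). Camera axes: x right, y down, z forward; pixel columns grow to the right and rows downward; lengths in m; the calibration is good to about 2 mm. A picture is of the moment at which its call begins: read the wrist's pose just before it.
- sign_off(): hands the job in; it is judged then, once.
Trained networks look in a picture, given as the dict that the camera call returned (one of the last four; its "shot" number tells which), for a name from the list of things; names that differ only in an ending like _2 or _b are one class to them, and where a whole thing is asked for, a point or a joint stands for the part that bears it (a point fixed in the world has none). Each returns a list of dicts, best first, with "score" (0 to 1); they miss things now and then, are a little off and sometimes report something else, mostly with a low value. They report only what shows in the picture. A call takes as long as a camera call.
- regions_of(target, picture): "mask" (400x640 bool, what is visible of it) and "bbox" ([left, top, width, height] in pixels, round what is visible of it).
- landmark_of(target, picture): "xy" ([column, row] in pixels: a listed point, or the origin of a listed thing).
The state is a dict: "clock": time; "joints": joint angles; "qvel": joint speeds; "joint_efforts": joint torques, N m; "ee_pos": TCP position; "ee_rot": TCP orientation; "ft_force": force on the tool from outside, world axes, zero at the start; "wrist_torque": the same for the moment, N m; "width": opening from 0.0 (shut) to 1.0 (fully open); "grip_force": force on a finger pad.
Only numpy, scipy, OpenCV 4.12 (cv2) and the standard library are available. Lean on these libraries where they do the work, as an engineer would, in place of code of your own. Each camera call takes 0.05 s, during which the arm holds its last target. There are 200 camera calls.

## Working session

There is one attempt and no reset: what is moved stays moved. The work goes in short steps, Python scripts to look and compute and a shell command to move; the robot and the scene stay as the last step left them, time stands still between calls to the robot, and variables do not carry over. Pictures are saved under pics/ and viewed, at most 10 in all, crops included, and the job is handed in when it is done.

```bash
mkdir -p pics
cat > h.py <<'E'
from workcell import *
import numpy as np, cv2
from scipy.spatial.transform import Rotation as R
def px2w(p,u,v,z=None):
    K=p["K"];T=p["cam_to_world"]
    if z is None:
        w=p["z_map"][int(v)-1:int(v)+2,int(u)-1:int(u)+2]; z=np.median(w[w>0])
    c=np.array([(u-K[0,2])/K[0,0]*z,(v-K[1,2])/K[1,1]*z,z,1]);return (T@c)[:3]
def ray(p,u,v,h):
    K=p["K"];T=p["cam_to_world"];d=T[:3,:3]@np.array([(u-K[0,2])/K[0,0],(v-K[1,2])/K[1,1],1]);o=T[:3,3]
    return o+d*(h-o[2])/d[2]
E
python3 - <<'E'
from h import *
s=state();print(s["clock"],s["ee_pos"],R.from_quat(s["ee_rot"]).as_matrix().round(3),s["width"],s["ft_force"])
for n in("top","side"):
    p=read_camera(n);cv2.imwrite(f"pics/{n}0.png",p["image"]);print(n,p["cam_to_world"].round(3).tolist())
    for t,h in(("lever_top",.102),("relief_top",.192),("valve",0),("filter",0)):
        for r in landmark_of(t,p)[:2]:
            print(t,round(r["score"],2),np.round(r["xy"],1),"ray",ray(p,*r["xy"],h).round(4), "depth",px2w(p,*r["xy"]).round(4))
E
```

```text
0.0 [0.16531379 0.60221076 0.23050396] [[-0.964  0.265 -0.   ]
 [ 0.265  0.964 -0.002]
 [-0.    -0.002 -1.   ]] 0.9979019100607778 [-0.02297307  0.18564421 -0.68004372]
top [[-0.018, -0.996, 0.085, 0.444], [-1.0, 0.017, -0.002, 0.042], [0.001, -0.085, -0.996, 1.465], [0.0, 0.0, 0.0, 1.0]]
lever_top 0.43 [390.  200.2] ray [ 0.5508 -0.2096  0.102 ] depth [ 0.5543 -0.218   0.0569]
relief_top 0.5 [289.9 201.2] ray [0.5463 0.1469 0.192 ] depth [0.5464 0.147  0.1906]
relief_top 0.45 [223.  199.5] ray [0.556  0.3739 0.192 ] depth [0.5609 0.3883 0.1364]
valve 0.74 [378.  202.4] ray [ 0.551  -0.1813  0.    ] depth [ 0.5468 -0.1727  0.0565]
valve 0.32 [341.3 242.5] ray [ 0.3979 -0.0346  0.    ] depth [ 0.398  -0.0343  0.0051]
side [[0.995, -0.085, 0.057, 0.455], [-0.101, -0.763, 0.638, -0.816], [-0.011, -0.641, -0.768, 1.167], [0.0, 0.0, 0.0, 1.0]]
lever_top 0.48 [343.5 278. ] ray [ 0.564 -0.197  0.102] depth [ 0.5638 -0.1981  0.1038]
relief_top 0.58 [322.2 161.6] ray [0.5436 0.1595 0.192 ] depth [0.5436 0.159  0.1924]
valve 0.85 [343.3 289.4] ray [ 0.5689 -0.1751  0.    ] depth [ 0.5634 -0.2059  0.0559]
filter 0.77 [326.9 199.3] ray [0.5587 0.1708 0.    ] depth [0.5472 0.0617 0.1289]
```

View pics/top0.png

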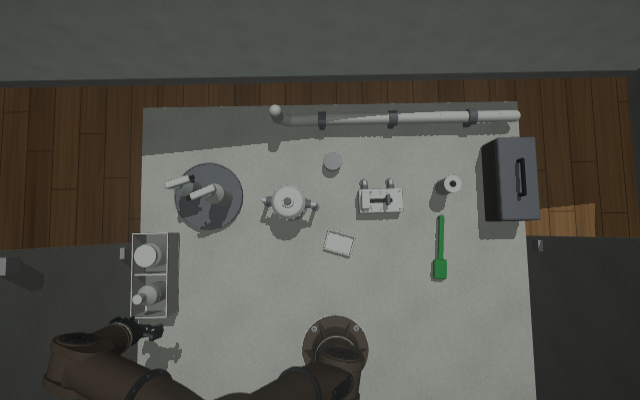

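View pics/side0.png

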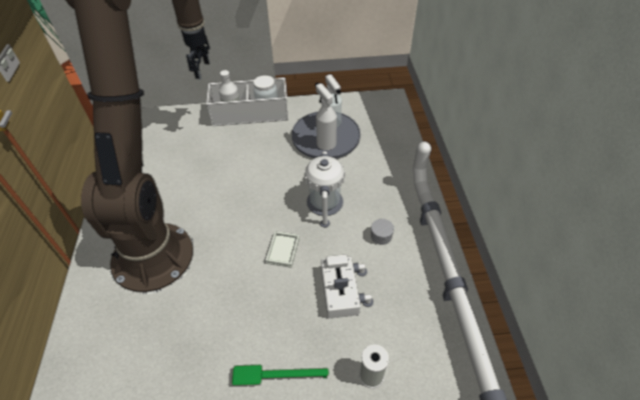

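Run:
```python
from h import *
def cloud(p):
    z=p["z_map"];v,u=np.nonzero(z>0);zz=z[v,u];K=p["K"]
    c=np.c_[(u-K[0,2])/K[0,0]*zz,(v-K[1,2])/K[1,1]*zz,zz,np.ones(len(zz))]
    return (c@p["cam_to_world"].T)[:,:3]
ims=[]
for n in("top","side"):
    p=read_camera(n);P=cloud(p);print(n)
    b=(abs(P[:,0]-.55)<.1)&(abs(P[:,1]+.18)<.13)
    for nm,lo,hi in(("block",.048,.062),("stop",.073,.085),("paddle",.094,.112)):
        q=P[b&(P[:,2]>lo)&(P[:,2]<hi)]
        if len(q)<3: print(nm,len(q));continue
        r=cv2.minAreaRect((q[:,:2]*1000).astype(np.float32));print(nm,len(q),np.round(r[0],1),np.round(r[1],1),round(r[2],1),q.mean(0).round(4))
    b=(abs(P[:,0]-.55)<.1)&(abs(P[:,1]-.15)<.1)&(P[:,2]>.186)&(P[:,2]<.2)
    print("relief",b.sum(),P[b].mean(0).round(4))
    m=regions_of("valve",p)[0]["bbox"];print(m)
    c=p["image"][160:240,320:480] if n=="top" else p["image"][240:330,280:440]
    ims.append(cv2.resize(c,(800,300 if 0 else int(800*c.shape[0]/c.shape[1])),interpolation=cv2.INTER_CUBIC)[:300] if 0 else cv2.resize(c,(530,290),interpolation=cv2.INTER_CUBIC))
cv2.imwrite("pics/z.png",np.vstack(ims))
```

```text
top
block 820 [ 563.5 -182.9] [103.7 165.6] 1.2 [ 0.5558 -0.1907  0.0549]
stop 127 [ 554.1 -154.8] [89.4 59.9] 88.4 [ 0.5555 -0.1261  0.0786]
paddle 33 [ 555.5 -204.5] [12.1 36.7] 86.5 [ 0.5546 -0.2031  0.1007]
relief 47 [0.5497 0.1575 0.1912]
[358.0, 178.5, 46.5, 32.5]
side
block 1344 [ 557.3 -180.3] [ 90.  166.7] 0.8 [ 0.5563 -0.1961  0.0554]
stop 232 [ 555.9 -156.3] [103.7  59.4] 89.3 [ 0.556 -0.134  0.079]
paddle 72 [ 556.6 -202.3] [12.7 38. ] 85.3 [ 0.5569 -0.203   0.101 ]
relief 51 [0.5506 0.1578 0.1914]
[323.7, 253.9, 48.0, 62.3]
```

View pics/z.png

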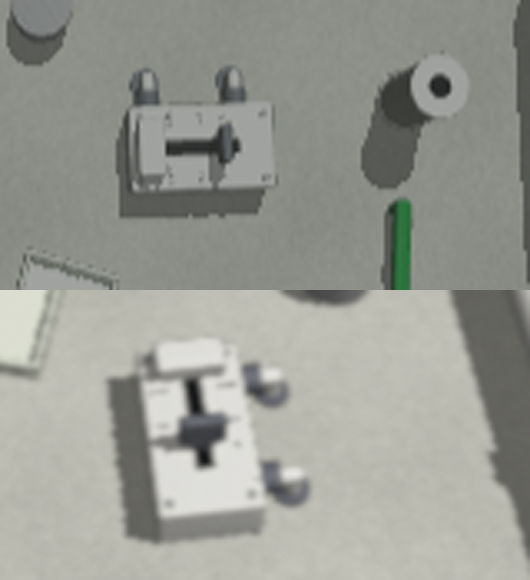

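The top and side views agree: the lever paddle is at about (0.556, -0.203) at the first dot, with top px (389,200) and side px (343,278). The button is at (0.550, 0.158), and the block's yaw is about 1°. Next I raise, shut the fingers, turn square, and travel behind the lever.

```bash
python3 -m creep '{"grip":[0,0,0,0,0,0,0,0,0,0],"xyz":[[0,0,-0.04],[0,0,-0.08],[-0.601,-0.713,-0.08],[-0.601,-0.713,-0.08],[-0.601,-0.713,-0.08],[-0.601,-0.713,-0.08],[-0.601,-0.713,-0.08],[-0.601,-0.713,-0.08],[-0.601,-0.713,-0.08],[-0.601,-0.713,-0.08]],"spin":[-0.1,-0.2,-0.269,-0.269,-0.269,-0.269,-0.269,-0.269,-0.269,-0.269]}' 30; python3 -c "
from h import *
s=state();print(R.from_quat(s['ee_rot']).as_matrix().round(3).tolist(),s['joints'])"
```

```text
clock: 1.53
ee_pos: [0.3056, 0.2981, 0.3115]
ee_rot: [-0.001, 1.0, 0.0, 0.0]
ft_force: [2.2, 0.3, 0.7]
width: -0.002
grip_force: 0.0
[[-1.0, -0.001, 0.0], [-0.001, 1.0, 0.001], [-0.0, 0.001, -1.0]] [-1.00928351  0.03525911  0.11572738  1.89923021 -0.00463258  1.20650252
  0.67988229]
```

```bash
python3 -m creep '{"grip":[0,0,0,0,0,0,0,0,0,0],"xyz":[[-0.25,-0.543,0],[-0.25,-0.543,0],[-0.25,-0.543,0],[-0.25,-0.543,0],[-0.25,-0.543,0],[-0.25,-0.543,0],[-0.25,-0.543,0],[-0.25,-0.543,0],[-0.25,-0.543,0],[-0.25,-0.543,0]],"spin":[0,0,0,0,0,0,0,0,0,0]}'
```

```text
clock: 2.37
ee_pos: [0.4803, -0.0802, 0.3118]
ee_rot: [-0.001, 1.0, 0.0, 0.001]
ft_force: [1.2, 1.1, 0.1]
width: -0.001
grip_force: 0.0
```

```bash
python3 -m creep '{"grip":[0,0,0,0,0,0,0,0],"xyz":[[-0.076,-0.165,0],[-0.076,-0.165,0],[-0.076,-0.165,0],[-0.076,-0.165,0],[-0.076,-0.165,0.0],[-0.076,-0.165,0.0],[-0.076,-0.165,0.04],[-0.076,-0.165,0.08]],"spin":[0,0,0,0,0,0,0,0]}'
python3 - <<'E'
from h import *
s=state();print(s["ee_pos"]);p=read_camera("wrist");cv2.imwrite("pics/w1.png",p["image"]);T=p["tool_from_camera"];print(T.round(3).tolist())
M=np.eye(4);M[:3,:3]=R.from_quat(s["ee_rot"]).as_matrix();M[:3,3]=s["ee_pos"];p["cam_to_world"]=M@T
z=p["z_map"];v,u=np.nonzero(z>0);zz=z[v,u];K=p["K"]
P=(np.c_[(u-K[0,2])/K[0,0]*zz,(v-K[1,2])/K[1,1]*zz,zz,np.ones(len(zz))]@p["cam_to_world"].T)[:,:3]
b=(abs(P[:,0]-.555)<.05)&(abs(P[:,1]+.2)<.05)&(P[:,2]>.09)&(P[:,2]<.115);q=P[b]
if len(q)>5: print(len(q),cv2.minAreaRect((q[:,:2]*1000).astype(np.float32)),q.mean(0))
E
```

```text
clock: 3.03
ee_pos: [0.5574, -0.2438, 0.2322]
ee_rot: [-0.0, 1.0, -0.001, 0.003]
ft_force: [0.6, -0.3, -0.5]
width: 0.002
grip_force: 0.0
[ 0.55735509 -0.24384928  0.23222443]
[[-0.0, -0.956, -0.292, 0.075], [1.0, -0.0, -0.0, -0.0], [0.0, -0.292, 0.956, -0.143], [0.0, 0.0, 0.0, 1.0]]
676 ((554.773681640625, -203.07044982910156), (38.93252182006836, 12.300654411315918), 0.7810178399085999) [ 0.55349222 -0.20393507  0.10094339]
```

View pics/w1.png

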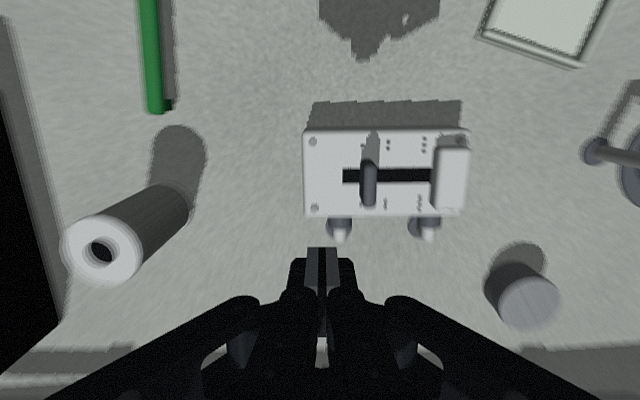

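The wrist view shows the paddle (px 369,183) at (0.555, -0.203). The fingers are clear behind it and the cartridge (px 100,250) is well away. I'll descend.

```bash
python3 -m creep '{"grip":[0,0,0,0,0,0,0,0],"xyz":[[0.002,-0.002,0.04],[0.002,-0.002,0.08],[0.002,-0.002,0.11],[0.002,-0.002,0.13],[0.002,-0.002,0.145],[0.002,-0.002,0.155],[0.002,-0.002,0.155],[0.002,-0.002,0.155]],"spin":[0,0,0,0,0,0,0,0]}'
```

```text
clock: 3.75
ee_pos: [0.5544, -0.2447, 0.0771]
ee_rot: [-0.001, 1.0, 0.0, 0.0]
ft_force: [1.2, -0.9, 0.4]
width: 0.002
grip_force: 0.0
```

```bash
python3 -m creep '{"grip":[0,0,0,0,0,0,0,0,0,0],"xyz":[[0,0.006,0],[0,0.012,0],[0,0.017,0],[0,0.022,0],[0,0.027,0],[0,0.032,0],[0,0.037,0],[0,0.042,0],[0,0.047,0],[0,0.052,0]],"spin":[0,0,0,0,0,0,0,0,0,0]}'
```

```text
clock: 4.58
ee_pos: [0.5542, -0.1941, 0.077]
ee_rot: [-0.0, 1.0, -0.001, 0.001]
ft_force: [-2.1, -10.5, 5.3]
width: -0.001
grip_force: 5.9
```

```bash
python3 -m creep '{"grip":[0,0,0,0,0,0,0],"xyz":[[0,0.004,0],[0,0.008,0],[0,0.012,0],[0,0.016,0],[0,0.020,0],[0,0.023,0],[0,0.025,0]],"spin":[0,0,0,0,0,0,0]}'
python3 - <<'E'
from h import *
for n in("top","side"):
    p=read_camera(n)
    z=p["z_map"];v,u=np.nonzero(z>0);zz=z[v,u];K=p["K"]
    P=(np.c_[(u-K[0,2])/K[0,0]*zz,(v-K[1,2])/K[1,1]*zz,zz,np.ones(len(zz))]@p["cam_to_world"].T)[:,:3]
    print([np.round(ray(p,*r["xy"],.102),4).tolist()+[round(r["score"],2)] for r in landmark_of("lever_top",p)[:2]])
print(state()["ft_force"])
E
```

```text
clock: 5.17
ee_pos: [0.554, -0.1684, 0.0768]
ee_rot: [-0.0, 1.0, -0.0, 0.0]
ft_force: [0.2, -2.9, 2.0]
width: -0.002
grip_force: 1.5
[]
[[0.5565, -0.1508, 0.102, 0.56], [0.5492, 0.0776, 0.102, 0.17]]
[0.48324932 0.10653884 0.45604073]
```

```bash
python3 -m creep '{"grip":[0,0,0,0],"xyz":[[0,0.002,0],[0,0.004,0],[0,0.006,0],[0,0.006,0]],"spin":[0,0,0,0]}'
```

```text
clock: 5.7
ee_pos: [0.5537, -0.1644, 0.0763]
ee_rot: [0.0, 1.0, -0.002, 0.0]
ft_force: [1.3, -7.6, -3.3]
width: 0.001
grip_force: 4.1
```

```bash
python3 -m creep '{"grip":[0,0,0],"xyz":[[0,0.001,0],[0,0.002,0],[0,0.002,0]],"spin":[0,0,0]}'
```

```text
clock: 5.95
ee_pos: [0.5537, -0.1642, 0.0764]
ee_rot: [0.001, 1.0, -0.003, 0.001]
ft_force: [0.3, -13.8, -6.0]
width: 0.004
grip_force: 6.7
```

The fingers are against a hard stop: force rises with no further motion. I'll back off, rise and check.

```bash
python3 -m creep '{"grip":[0,0,0,0,0,0,0,0,0,0],"xyz":[[0,-0.01,0],[0,-0.035,0],[0,-0.045,0],[0,-0.045,-0.03],[0,-0.045,-0.07],[0,-0.045,-0.11],[0,-0.045,-0.15],[0,-0.045,-0.155],[0,-0.045,-0.155],[0,-0.045,-0.155]],"spin":[0,0,0,0,0,0,0,0,0,0]}'
python3 - <<'E'
from h import *
s=state();print(s["ee_pos"],s["ft_force"])
M=np.eye(4);M[:3,:3]=R.from_quat(s["ee_rot"]).as_matrix();M[:3,3]=s["ee_pos"]
for n in("wrist","side"):
    p=read_camera(n)
    if n=="wrist": p["cam_to_world"]=M@p["tool_from_camera"];cv2.imwrite("pics/w2.png",p["image"])
    z=p["z_map"];v,u=np.nonzero(z>0);zz=z[v,u];K=p["K"]
    P=(np.c_[(u-K[0,2])/K[0,0]*zz,(v-K[1,2])/K[1,1]*zz,zz,np.ones(len(zz))]@p["cam_to_world"].T)[:,:3]
    b=(abs(P[:,0]-.555)<.04)&(abs(P[:,1]+.16)<.05)&(P[:,2]>.094)&(P[:,2]<.112);q=P[b]
    print(n,len(q));
    if len(q)>5: print(cv2.minAreaRect((q[:,:2]*1000).astype(np.float32)),q.mean(0))
E
```

```text
clock: 6.78
ee_pos: [0.5539, -0.2045, 0.2311]
ee_rot: [-0.001, 1.0, 0.0, 0.0]
ft_force: [-0.4, -0.4, -0.5]
width: 0.001
grip_force: 0.0
[ 0.55388336 -0.20451508  0.23105104] [-0.35983413 -0.35545775 -0.46984356]
wrist 653
((554.1919555664062, -145.7198944091797), (39.21753692626953, 12.259230613708496), 0.41754913330078125) [ 0.55313528 -0.14657991  0.10137845]
side 65
((556.7977905273438, -144.5477294921875), (15.425722122192383, 36.92926788330078), 88.52063751220703) [ 0.55621705 -0.14554956  0.10076578]
```

View pics/w2.png

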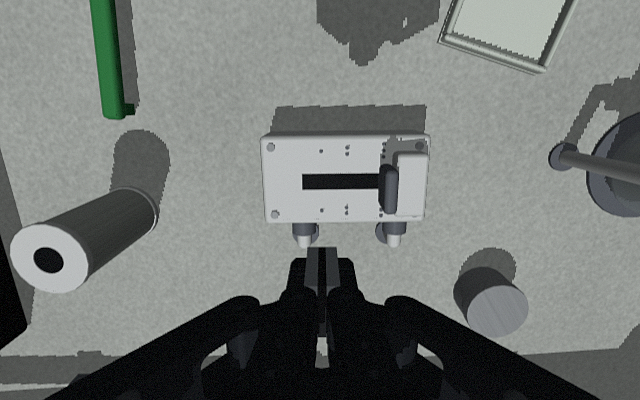

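The lever moved about 57.5 mm to the three-dot end and sits at the stop block (px 391,188). It started at 0–3 mm, so that puts it at 0.058–0.060. Next is the button.

```bash
python3 -m creep '{"grip":[0,0,0,0,0,0,0,0,0,0],"xyz":[[0,0,-0.03],[0.001,0.04,-0.04],[0.002,0.08,-0.04],[0.002,0.12,-0.04],[0.003,0.16,-0.04],[0.003,0.2,-0.04],[0.003,0.24,-0.04],[0.003,0.28,-0.04],[0.003,0.31,-0.04],[0.003,0.32,-0.04]],"spin":[0,0,0,0,0,0,0,0,0,0]}'
python3 - <<'E'
from h import *
s=state();print(s["ee_pos"],s["ft_force"])
M=np.eye(4);M[:3,:3]=R.from_quat(s["ee_rot"]).as_matrix();M[:3,3]=s["ee_pos"]
p=read_camera("wrist")
p["cam_to_world"]=M@p["tool_from_camera"];cv2.imwrite("pics/w3.png",p["image"])
z=p["z_map"];v,u=np.nonzero(z>0);zz=z[v,u];K=p["K"]
P=(np.c_[(u-K[0,2])/K[0,0]*zz,(v-K[1,2])/K[1,1]*zz,zz,np.ones(len(zz))]@p["cam_to_world"].T)[:,:3]
b=(abs(P[:,0]-.55)<.04)&(abs(P[:,1]-.16)<.04)&(P[:,2]>.187)&(P[:,2]<.198);q=P[b]
print(len(q),cv2.minEnclosingCircle((q[:,:2]*1000).astype(np.float32)),q.mean(0))
for r in landmark_of("relief_top",p)[:2]: print(r["score"],r["xy"],ray(p,*r["xy"],.192))
E
```

```text
clock: 7.72
ee_pos: [0.5491, 0.1215, 0.2691]
ee_rot: [-0.004, 1.0, 0.0, -0.002]
ft_force: [-0.9, 0.2, -0.3]
width: -0.001
grip_force: 0.0
[0.54905749 0.12146388 0.26910179] [-0.90547157  0.19186276 -0.28266628]
1002 ((548.4046020507812, 158.2060546875), 12.78596019744873) [0.54751155 0.15780397 0.1921783 ]
0.96 [375.8, 212.2] [0.5481353  0.15910639 0.192     ]
0.65 [193.9, 31.3] [0.43448594 0.04350716 0.192     ]
```

View pics/w3.png

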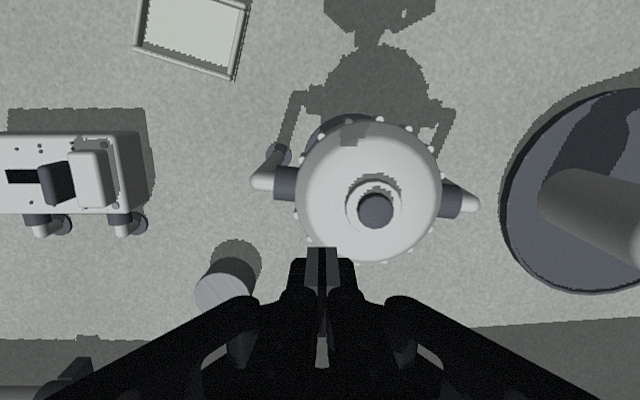

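The wrist view shows the button (px 376,210) at (0.549, 0.158, 0.192), and the lever is still beside its stop block.

```bash
python3 -m creep '{"grip":[0,0,0,0,0,0,0],"xyz":[[0,0.025,0],[0,0.04,0],[0,0.04,0.01],[0,0.04,0.03],[0,0.04,0.05],[0,0.04,0.06],[0,0.04,0.06]],"spin":[0,0,0,0,0,0,0]}'
```

```text
clock: 8.4
ee_pos: [0.549, 0.1534, 0.2087]
ee_rot: [0.0, 1.0, -0.001, -0.002]
ft_force: [-0.0, 0.5, -0.5]
width: 0.0
grip_force: 0.0
```

```bash
python3 -m creep '{"grip":[0,0,0,0,0,0,0,0],"xyz":[[0,0.004,0],[0,0.004,0.006],[0,0.004,0.012],[0,0.004,0.016],[0,0.004,0.019],[0,0.004,0.021],[0,0.004,0.023],[0,0.004,0.023]],"spin":[0,0,0,0,0,0,0,0]}'
```

```text
clock: 9.07
ee_pos: [0.5505, 0.1589, 0.1883]
ee_rot: [-0.001, 1.0, 0.0, -0.0]
ft_force: [-2.6, -0.1, 3.6]
width: -0.002
grip_force: 1.8
```

```bash
python3 -m creep '{"grip":[0,0,0,0],"xyz":[[0,0,0.001],[0,0,0.002],[0,0,0.003],[0,0,0.003]],"spin":[0,0,0,0]}'
```

```text
clock: 9.4
ee_pos: [0.5506, 0.1589, 0.1861]
ee_rot: [-0.001, 1.0, 0.0, 0.0]
ft_force: [-4.7, -0.7, 10.4]
width: -0.003
grip_force: 5.1
```

```bash
python3 -m creep '{"grip":[0,0,0,0],"xyz":[[0,0,0.001],[0,0,0.002],[0,0,0.002],[0,0,0.002]],"spin":[0,0,0,0]}'
```

```text
clock: 9.73
ee_pos: [0.5507, 0.1589, 0.1857]
ee_rot: [-0.001, 1.0, 0.001, 0.0]
ft_force: [-10.6, -1.7, 28.5]
width: 0.003
grip_force: 14.3
```

The button is bottomed: force is well above 5 N with no further travel. I'll retract straight up and check.

```bash
python3 -m creep '{"grip":[0,0,0,0,0,0,0],"xyz":[[0,0,-0.01],[0,0,-0.035],[0,0,-0.07],[0,0,-0.1],[0,-0.04,-0.12],[0,-0.04,-0.12],[0,-0.04,-0.12]],"spin":[0,0,0,0,0,0,0]}'
python3 - <<'E'
from h import *
s=state();print(s["ee_pos"],s["ft_force"])
M=np.eye(4);M[:3,:3]=R.from_quat(s["ee_rot"]).as_matrix();M[:3,3]=s["ee_pos"]
for n in("wrist","side"):
    p=read_camera(n);cv2.imwrite(f"pics/{n}9.png",p["image"])
    if n=="wrist":p["cam_to_world"]=M@p["tool_from_camera"]
    z=p["z_map"];v,u=np.nonzero(z>0);zz=z[v,u];K=p["K"]
    P=(np.c_[(u-K[0,2])/K[0,0]*zz,(v-K[1,2])/K[1,1]*zz,zz,np.ones(len(zz))]@p["cam_to_world"].T)[:,:3]
    q=P[(np.hypot(P[:,0]-.549,P[:,1]-.158)<.009)&(P[:,2]<.21)&(P[:,2]>.17)];print(n,"button z",len(q),np.median(q[:,2]) if len(q) else 0)
    q=P[(abs(P[:,0]-.555)<.04)&(abs(P[:,1]+.16)<.05)&(P[:,2]>.094)&(P[:,2]<.112)];print("lever",len(q),q.mean(0) if len(q) else 0)
E
```

```text
clock: 10.32
ee_pos: [0.5517, 0.1161, 0.3051]
ee_rot: [0.002, 1.0, 0.0, 0.002]
ft_force: [0.2, 0.4, -0.4]
width: -0.003
grip_force: 0.0
[0.55169112 0.11608136 0.30509832] [ 0.22654956  0.35042684 -0.42264146]
wrist button z 377 0.19273337496924725
lever 542 [ 0.55359349 -0.14296923  0.1005659 ]
side button z 23 0.19196381335592394
lever 66 [ 0.55594891 -0.14578477  0.10112356]
```

View pics/side9.png

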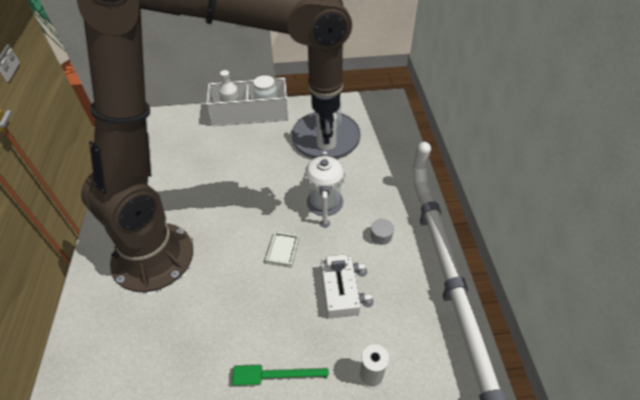

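The side view shows the lever home at its stop block (px 340,266) and the button up (px 324,163). The soap dish, tin, brush and cartridge have not moved, and the arm is clear.

```bash
python3 -c "
from workcell import *
print(sign_off())"
```

```text
the job is handed in; nothing more can be done
None
```

I pushed the lever to its far stop, then pressed the pressure-release button right down and let it spring back. The last pictures show both where they should be and no loose thing in view moved (the arm hid the spray bottles), and I handed the job in at about 10 s; no verdict came back.

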